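# Stand the reagent bottles in their fitting bottle stands

### The job

Before the analyser run, put each of the four round reagent bottles into the bottle stand that fits it, the smallest bottle in the smallest stand and so on up to the largest, each one upright with its foot down on the floor of the well. Never let a round bottle tip over, and leave the two square bottles standing where they are.

Things in the scene. Friction and masses are not known exactly. Their poses are not given: they have to be found in the camera images.
- bottle_a: the smallest of the four round white plastic reagent bottles: body diameter 26 mm, total height 75 mm, with a round grey ribbed screw cap (diameter 22 mm, the top 24 mm of the height, tight on the bottle) and a paper label band; below the cap a 14 mm high sloping shoulder. Loose, under 0.5 kg, stands upright on the bench. Origin: centre of its underside; z up along the bottle
- bottle_b: the second smallest of the four round white plastic reagent bottles: body diameter 40 mm, total height 88 mm, with a round grey ribbed screw cap (diameter 30 mm, the top 24 mm of the height, tight on the bottle) and a paper label band; below the cap a 14 mm high sloping shoulder. Loose, under 0.5 kg, stands upright on the bench. Origin: centre of its underside; z up along the bottle
- bottle_c: the second largest of the four round white plastic reagent bottles: body diameter 54 mm, total height 100 mm, with a round grey ribbed screw cap (diameter 40 mm, the top 24 mm of the height, tight on the bottle) and a paper label band; below the cap a 14 mm high sloping shoulder. Loose, under 0.5 kg, stands upright on the bench. Origin: centre of its underside; z up along the bottle
- bottle_d: the largest of the four round white plastic reagent bottles: body diameter 68 mm, total height 112 mm, with a round grey ribbed screw cap (diameter 50 mm, the top 24 mm of the height, tight on the bottle) and a paper label band; below the cap a 14 mm high sloping shoulder. Loose, under 0.5 kg, stands upright on the bench. Origin: centre of its underside; z up along the bottle
- stand_a: the smallest of the four open round dark steel bottle stands, the one for the 26 mm bottle: a cup with a flat-floored round well, clear diameter 38 mm and flared outward at the rim; outer diameter 58 mm at the rim, 46 mm at the foot; rim 24 mm above the bench, well floor 6 mm above the bench. Fixed to the bench. Origin: centre of its underside, at bench height; z up
- stand_b: the second smallest of the four open round dark steel bottle stands, the one for the 40 mm bottle: a cup with a flat-floored round well, clear diameter 52 mm and flared outward at the rim; outer diameter 72 mm at the rim, 60 mm at the foot; rim 24 mm above the bench, well floor 6 mm above the bench. Fixed to the bench. Origin: centre of its underside, at bench height; z up
- stand_c: the second largest of the four open round dark steel bottle stands, the one for the 54 mm bottle: a cup with a flat-floored round well, clear diameter 66 mm and flared outward at the rim; outer diameter 86 mm at the rim, 74 mm at the foot; rim 24 mm above the bench, well floor 6 mm above the bench. Fixed to the bench. Origin: centre of its underside, at bench height; z up
- stand_d: the largest of the four open round dark steel bottle stands, the one for the 68 mm bottle: a cup with a flat-floored round well, clear diameter 80 mm and flared outward at the rim; outer diameter 100 mm at the rim, 88 mm at the foot; rim 24 mm above the bench, well floor 6 mm above the bench. Fixed to the bench. Origin: centre of its underside, at bench height; z up
- square_s: the smaller of two square white plastic bottles that are not part of the job: body 36 x 36 mm with flat square shoulders, total height 84 mm, round grey screw cap of diameter 28 mm. Loose. Origin: centre of its underside; z up
- square_l: the larger of two square white plastic bottles that are not part of the job: body 50 x 50 mm with flat square shoulders, total height 98 mm, round grey screw cap of diameter 38 mm. Loose. Origin: centre of its underside; z up

How it is judged:
By the outcome, as a careful person would: the job done as asked, in the order asked, and still so for the second after the job is handed in, with the robot touching nothing.
It also fails if it takes over 104 s, if anything falls off the work surface, if the arm or the gripper's body presses on something with over 40 N, if the wrist force passes 120 N, or if a joint passes its speed limit or range.

### The arm

A 6-joint arm with a two-finger parallel gripper is mounted at the origin on the work surface. World frame = base frame: x ahead of the robot, y to its left, z up, the work surface at z = 0. Lengths are in m, angles in rad, forces in N, time in s.
With the tool pointing down it reaches from about 0.275 to 0.825 m from the base axis. Payload 4.9 kg.
Tool frame: the origin (TCP) lies at the very end of the fingers, on their centre line; the grasp point (between the pads) lies 19 mm behind it (r.grip_depth is the distance from the TCP to the grasp point, in m); z points along the fingers, y is the line along which they close (so a half turn about z gives the same grasp; the last joint's range is limited). The gripper opens to 85 mm and grips with 20 to 120 N. Pads are 22 mm wide; open, the fingers measure 114 mm over their backs; the gripper's body (76 mm by 85 mm) begins 54 mm behind the grasp point. The pads swing forward as they close: fully open they stand 13 mm farther back than shut.
Start: joints at [1.121, 0.326, -0.193, 1.052, 0, 1.437], TCP at [0.171, 0.523, 0.231] pointing down, gripper open.
Joint ranges: [-2.65, 2.65], [-0.97, 1.79], [-1.3, 1.35], [-1.93, 2.1], [-1.47, 1.37], [-3.14, 3.14]. Speed limits (rad/s): [2.57, 2.57, 3.14, 3.14, 3.14, 3.14].

### API

Orientations are given as a unit quaternion [x, y, z, w].
In Python, from cell import r, vision gives the robot as it stands. The module is installed in compiled form; this text tells all that it offers.
- The arm moves only by the shell command python3 -m pendant 'ROWS' [FORCE]. ROWS is JSON, a list of rows, each a list of 7 numbers: the opening, from 0 (shut) to 1 (fully open), then the shift along the tool's x, y, z in m, then the turn, a rotation vector about the tool's x, y, z in degrees. A call has 1 to 10 rows; each row shifts and turns the commanded pose from where the row before left it, along the tool's axes as they then stand; what a row does not reach is not made up. A row lasts 1/8 s, in which the tool goes at most 62.5 mm and 10.7 degrees, less where a joint would pass 70% of its speed; a pose out of reach is approached as far as the arm can. A call with a gripper value outside its range is refused whole. The fingers move at their own pace and stop on an object; FORCE is the grip in N (left out, the last holds). Time passes only in rows, so rows that do not move let the fingers close. It gives the time, the measured TCP pose, the force, the opening and the grip force at its end, in the units of the state.
- r.sense(): the state, without advancing time (a new reading comes with each control period).
- vision.camera(name): name is "scene" or "side" or "wrist"; returns a dict with "pixels" (420x560x3 uint8, blue, green, red), "fov_y" (degrees; the focal length in pixels is half the picture's height over the tangent of half this angle, whatever the lens; pixels are square), "cx", "cy" (the principal point, pixels), "R" (3x3) and "t" (3): a world point X has camera coordinates R X + t; the wrist camera has in their place "mount" (4x4, takes a point from camera to tool coordinates, whose origin is the TCP and whose axes are the flange's). Camera axes: x right, y down, z forward; pixel columns grow to the right and rows downward; lengths in m; the calibration is good to about 2 mm. A picture is of the moment at which its call begins: read the wrist's pose just before it. There is no depth.
- r.hand_in(): hands the job in; it is judged then, once.
Trained networks look in the newest picture that a camera, given by its name, has taken for a name from the list of things; names that differ only in an ending like _2 or _b are one class to them, and where a whole thing is asked for, a point or a joint stands for the part that bears it (a point fixed in the world has none). Each returns a list of dicts, best first, with "p" (0 to 1); they miss things now and then, are a little off and sometimes report something else, mostly with a low value. They report only what shows in the picture. A call takes as long as a camera call.
- vision.spot_in(camera, thing): "rect" ([left, top, right, bottom] as shares, 0 to 1, of the picture: columns of its width, rows of its height, round what is visible of it).
The state is a dict: "time": time; "joints": joint angles; "joint_vel": joint speeds; "joint_torque": joint torques, N m; "tcp_pos": TCP position; "eef_rot": TCP orientation; "force": force on the tool from outside, world axes, zero at the start; "moment": the same for the moment, N m; "grip_width": finger opening in m; "grasp_force": force on a finger pad.
Only numpy, scipy, OpenCV 4.12 (cv2) and the standard library are available. Lean on these libraries where they do the work, as an engineer would, in place of code of your own. Each camera call takes 0.05 s, during which the arm holds its last target. There are 200 camera calls.

## Working session

There is one attempt and no reset: what is moved stays moved. The work goes in short steps, Python scripts to look and compute and a shell command to move; the robot and the scene stay as the last step left them, time stands still between calls to the robot, and variables do not carry over. Pictures are saved under pics/ and viewed, at most 14 in all, crops included, and the job is handed in when it is done.

```bash
mkdir -p pics
python3 - <<'E'
from cell import r, vision
import cv2
s=r.sense(); print(s['time'],s['tcp_pos'],s['eef_rot'],s['grip_width'],r.grip_depth)
for n in ['scene','side']:
    c=vision.camera(n); cv2.imwrite(f'pics/{n}0.png',c['pixels']); print(n,c['fov_y'],c['cx'],c['cy'],c['R'],c['t'])
    for th in ['bottle_a','stand_a','square_s']:
        for d in vision.spot_in(n,th): 
            q=d['rect']; print(th,round(d['p'],2),[round(q[0]*560),round(q[1]*420),round(q[2]*560),round(q[3]*420)])
E
```

```text
0.0 [0.17055312 0.52228458 0.23052002] [ 1.57255974e-01  9.87557512e-01 -8.10936573e-04 -2.49863550e-04] 0.08525408268629395 0.0187
scene 49.27769671330855 273.30334804352424 209.50645174779586 [[ 0.89475375  0.44629593 -0.01535173]
 [ 0.31655269 -0.65813673 -0.68311818]
 [-0.3149764   0.60636292 -0.73014648]] [-0.4976079  -0.15448843  1.15897739]
bottle_a 0.81 [321, 154, 336, 194]
bottle_a 0.73 [248, 124, 271, 170]
bottle_a 0.72 [257, 249, 271, 282]
bottle_a 0.65 [344, 103, 380, 154]
stand_a 0.71 [176, 235, 206, 262]
stand_a 0.67 [195, 310, 251, 369]
stand_a 0.64 [212, 181, 252, 211]
stand_a 0.58 [127, 294, 170, 334]
square_s 0.66 [280, 99, 297, 134]
square_s 0.58 [282, 193, 317, 245]
side 47.46340539561425 280.2729949841607 203.5707057366582 [[ 7.47505275e-01 -6.64255533e-01  6.71498508e-04]
 [-5.17471143e-01 -5.82957944e-01 -6.26405341e-01]
 [ 4.16484669e-01  4.67893816e-01 -7.79497208e-01]] [-0.40807176  0.30471076  0.67868283]
bottle_a 0.94 [179, 157, 210, 211]
bottle_a 0.92 [253, 118, 273, 167]
bottle_a 0.83 [204, 65, 240, 124]
bottle_a 0.79 [349, 217, 368, 252]
stand_a 0.88 [350, 336, 400, 388]
stand_a 0.81 [207, 214, 258, 257]
stand_a 0.68 [398, 273, 463, 326]
square_s 0.93 [296, 157, 333, 214]
square_s 0.76 [139, 124, 165, 162]
```

View pics/scene0.png

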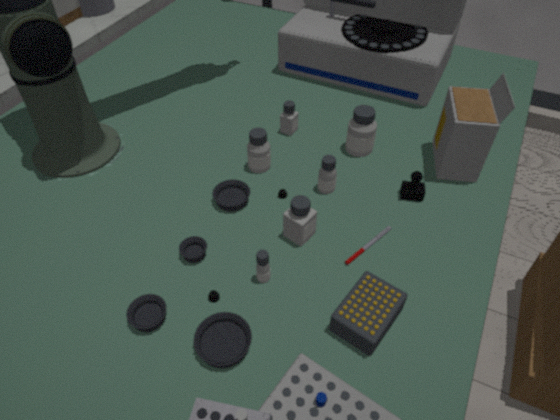

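View pics/side0.png

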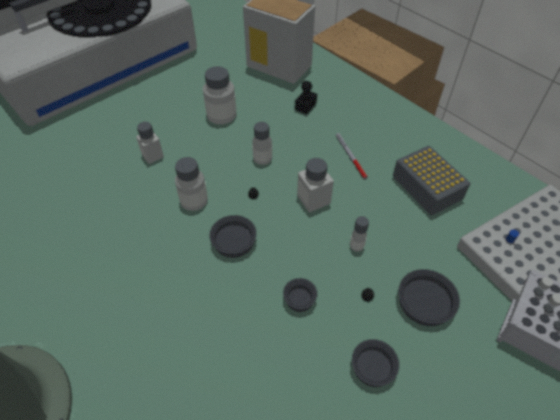

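The scene view shows four round bottles: a at about (264,265), b at (328,174), c at (259,147) and d at (362,128). The stands are a (194,248), b (147,313), c (231,196) and d (223,340), and the squares are at (289,117) and (299,219). The side view agrees: stand a, which the net missed, is at about (300,296) and b is at (375,363). Next I fit positions by projecting the models into both views.

```bash
cat > h.py <<'E'
import numpy as np
from scipy.optimize import least_squares
from scipy.spatial.transform import Rotation as Ro
D=dict(a=(26,75,22),b=(40,88,30),c=(54,100,40),d=(68,112,50))
SO=dict(a=(58,46),b=(72,60),c=(86,74),d=(100,88))
th=np.linspace(0,2*np.pi,40)
def ring(d,z): return np.c_[d/2*np.cos(th),d/2*np.sin(th),0*th+z]/1000
def model(n):
    k,i=n.split('_')
    if k=='bottle':
        d,h,c=D[i]; return np.r_[ring(d,0),ring(d,h-38),ring(c,h-24),ring(c,h)]
    if k=='stand': return np.r_[ring(SO[i][0],24),ring(SO[i][1],0)]
    w,h,c=(36,84,28) if i=='s' else (50,98,38)
    return np.r_[ring(w*1.15,0),ring(w*1.15,h-26),ring(c,h)]
def proj(c,P):
    f=210/np.tan(np.radians(c['fov_y']/2)); Q=P@np.array(c['R']).T+np.array(c['t'])
    return Q[:,:2]/Q[:,2:]*f+[c['cx'],c['cy']]
def box(c,P):
    u=proj(c,P); return np.r_[u.min(0),u.max(0)]
def fit(n,obs,g=(.5,.2)):
    M=model(n)
    s=least_squares(lambda p:np.concatenate([box(c,M+[p[0],p[1],0])-q for c,q in obs]),g,loss='soft_l1')
    return s.x,s.fun
def wristcam(c,s):
    T=np.eye(4);T[:3,:3]=Ro.from_quat(s['eef_rot']).as_matrix();T[:3,3]=s['tcp_pos']
    W=np.linalg.inv(T@np.array(c['mount'])); return dict(c,R=W[:3,:3],t=W[:3,3])
E
python3 - <<'E'
from cell import r,vision
from h import *
s=r.sense();print(Ro.from_quat(s['eef_rot']).as_matrix().round(3))
A=vision.camera('scene');B=vision.camera('side')
O={'bottle_a':([257,249,271,282],[349,217,368,252]),'bottle_b':([321,154,336,194],[253,118,273,167]),
'bottle_c':([248,124,271,170],[179,157,210,211]),'bottle_d':([344,103,380,154],[204,65,240,124]),
'square_s':([280,99,297,134],[139,124,165,162]),'square_l':([282,193,317,245],[296,157,333,214]),
'stand_a':([176,235,206,262],[283,279,318,314]),'stand_b':([127,294,170,334],[350,336,400,388]),
'stand_c':([212,181,252,211],[207,214,258,257]),'stand_d':([195,310,251,369],[398,273,463,326])}
for n,(p,q) in O.items():
    x,f=fit(n,[(A,p),(B,q)]); print(n,x.round(4),f.round(0),round(np.hypot(*x),3))
P=np.array([[282,193],[213,296]])
E
```

```text
[[-0.951  0.311 -0.   ]
 [ 0.311  0.951 -0.   ]
 [-0.    -0.    -1.   ]]
bottle_a [ 0.6045 -0.1413] [-2. -1. -1.  1.  0. -2.  0. -1.] 0.621
bottle_b [0.6232 0.14  ] [-3.  0.  2.  0. -0.  2. -0. -4.] 0.639
bottle_c [0.4502 0.1385] [-1.  4. -0.  4. -2. -2.  0. -1.] 0.471
bottle_d [0.6429 0.3057] [ 1.  2. -3.  3.  0. -0. -2. -1.] 0.712
square_s [0.4537 0.2938] [ 0.  2. -0.  2. -1. -3. -0.  1.] 0.54
square_l [ 0.6182 -0.0143] [ 1.  1. -5. -0.  2.  1. -2. -2.] 0.618
stand_a [ 0.4512 -0.155 ] [-0.  1. -1.  2. -1. -1. -0. -0.] 0.477
stand_b [ 0.4615 -0.3085] [-1. -1. -2. -2.  2.  0.  0. -3.] 0.555
stand_c [0.4462 0.0138] [-0. -2. -1.  1.  2. -1. -1. -0.] 0.446
stand_d [ 0.6073 -0.2953] [-3.  1.  1.  0.  0. -5. -2.  0.] 0.675
```

```bash
python3 -m pendant '[[1,0,0,0,0,0,-9],[1,0,0,0,0,0,-9.1],[1,-0.031,-0.047,0,0,0,0],[1,-0.031,-0.047,0,0,0,0],[1,-0.031,-0.047,0,0,0,0],[1,-0.031,-0.047,0,0,0,0],[1,-0.031,-0.047,0,0,0,0],[1,-0.031,-0.047,0,0,0,0],[1,-0.031,-0.047,0,0,0,0],[1,-0.031,-0.047,0,0,0,0]]'
python3 -m pendant '[[1,-0.031,-0.047,0,0,0,0],[1,-0.031,-0.047,0,0,0,0],[1,-0.031,-0.047,0,0,0,0],[1,-0.031,-0.047,0,0,0,0],[1,-0.031,-0.047,0,0,0,0],[1,0,0,0,0,0,0],[1,0,0,0,0,0,0]]'
cat > look.py <<'E'
from cell import r,vision
from h import *
import cv2,sys
s=r.sense();c=wristcam(vision.camera('wrist'),s)
cv2.imwrite(f'pics/{sys.argv[1]}.png',c['pixels'])
R=Ro.from_quat(s['eef_rot']).as_matrix();print('t',s['time'],'tcp',s['tcp_pos'].round(4),'R',R[:2].round(3).tolist(),'fov',c['fov_y'],'cx',c['cx'],c['cy'])
print('cam pos',(-c['R'].T@c['t']).round(3))
K={n:np.array(g) for n,g in dict(bottle_a=(.6045,-.1413),bottle_b=(.6232,.14),bottle_c=(.4502,.1385),bottle_d=(.6429,.3057),stand_a=(.4512,-.155),stand_b=(.4615,-.3085),stand_c=(.4462,.0138),stand_d=(.6073,-.2953)).items()}
for k in ['bottle_a','stand_a']:
    for d in vision.spot_in('wrist',k):
        q=np.array(d['rect'])*[560,420,560,420]
        best=min((n for n in K if n[:4]==k[:4]),key=lambda n:abs(box(c,model(n)+[*K[n],0])-q).max())
        b=box(c,model(best)+[*K[best],0])
        if abs(b-q).max()>90: continue
        cut=(q[0]<4,q[1]<4,q[2]>556,q[3]>416); x,f=fit(best,[(c,q)],K[best])
        print(best,round(d['p'],2),q.round(),'pred',b.round(),'fit',x.round(4),f.round(0),'CUT' if any(cut) else '')
E
python3 look.py w1
```

```text
time: 1.75
tcp_pos: [0.4198, 0.1452, 0.2316]
eef_rot: [-0.0, 1.0, 0.0, 0.001]
force: [1.1, 1.0, -0.6]
grip_width: 0.0853
grasp_force: 0.0
time: 2.62
tcp_pos: [0.5733, -0.088, 0.2309]
eef_rot: [0.0, 1.0, 0.0, -0.001]
force: [-0.3, 0.5, 0.2]
grip_width: 0.0854
grasp_force: 0.0
t 2.625 tcp [ 0.5733 -0.088   0.2309] R [[-1.0, 0.0, -0.001], [0.0, 1.0, 0.001]] fov 60.102632841046926 cx 280.5950101055716 207.40589707438835
cam pos [ 0.506 -0.088  0.373]
bottle_b 0.89 [477. 201. 560. 266.] pred [473. 201. 569. 267.] fit [0.6228 0.1334] [-10.  -0.   1.   0.] CUT
bottle_c 0.68 [497.   0. 560.  71.] pred [490. -11. 641.  76.] fit [0.4563 0.085 ] [-64.  -1.   1.  11.] CUT
bottle_a 0.67 [206. 191. 245. 238.] pred [206. 191. 243. 237.] fit [ 0.6047 -0.1408] [ 1.  0. -2. -0.] 
stand_a 0.82 [181.   9. 237.  77.] pred [172.   7. 237.  77.] fit [ 0.4524 -0.1508] [-5. -1.  5.  2.] 
stand_d 0.82 [ 23. 163. 132. 255.] pred [ 23. 163. 128. 258.] fit [ 0.6062 -0.2931] [ 2. -2. -2.  2.] 
stand_b 0.65 [ 1. 10. 81. 95.] pred [-7. 11. 82. 98.] fit [ 0.4603 -0.3032] [-2. -1.  7.  1.] CUT
stand_c 0.6 [346.   0. 447.  86.] pred [347. -18. 444.  88.] fit [0.4588 0.0154] [ 2. -2. -2. 16.] CUT
```

View pics/w1.png

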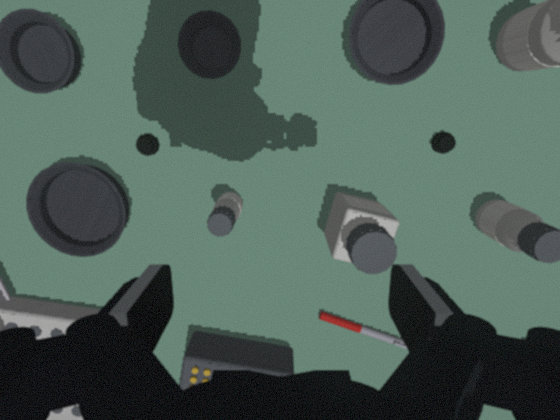

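The wrist view confirms the layout: bottle a at (225,213), stand a at (210,44), stand d at (78,208), square_l at (365,235). It matches the fits to a few mm. I'll go down on bottle a's cap.

```bash
python3 -m pendant '[[0.65,-0.0157,-0.0265,0.02,0,0,0],[0.65,-0.0157,-0.0265,0.03,0,0,0],[0.65,0,0,0.045,0,0,0],[0.65,0,0,0.04,0,0,0],[0.65,0,0,0.03,0,0,0],[0.65,0,0,0.013,0,0,0],[0.65,0,0,0,0,0,0],[0.65,0,0,0,0,0,0]]' 40
python3 look.py w2
```

```text
time: 3.78
tcp_pos: [0.6064, -0.1412, 0.0549]
eef_rot: [-0.0, 1.0, -0.0, 0.001]
force: [0.3, -0.0, 0.8]
grip_width: 0.0553
grasp_force: 0.0
t 3.775 tcp [ 0.6064 -0.1412  0.0549] R [[-1.0, -0.001, 0.002], [-0.001, 1.0, -0.001]] fov 60.102632841046926 cx 280.5950101055716 207.40589707438835
cam pos [ 0.538 -0.141  0.197]
bottle_a 0.91 [252. 204. 315. 314.] pred [251. 203. 310. 315.] fit [ 0.6042 -0.1403] [ 2. -1. -2.  0.]
```

View pics/w2.png

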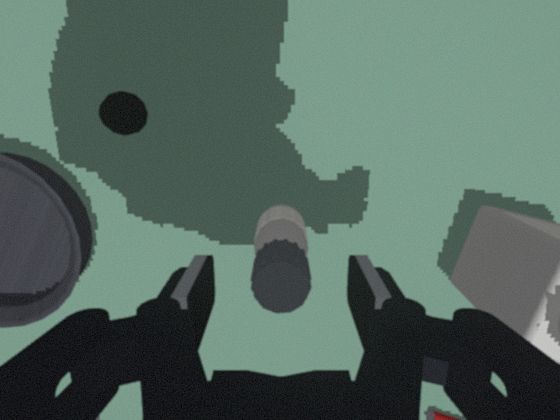

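Bottle a's cap, at (281,275), sits centred between the pads. I'll close on it.

```bash
python3 -m pendant '[[0.65,0.0015,0,0.003,0,0,0],[0.3,0,0,0,0,0,0],[0.2,0,0,0,0,0,0],[0.1,0,0,0,0,0,0],[0,0,0,0,0,0,0],[0,0,0,0,0,0,0],[0,0,0,0,0,0,0],[0,0,0,0,0,0,0]]' 40
python3 -m pendant '[[0,0,0,-0.005,0,0,0],[0,0,0,-0.02,0,0,0],[0,0,0,-0.03,0,0,0],[0,0,0,-0.02,0,0,0],[0,0,0,0,0,0,0]]' 40
python3 look.py w3
```

```text
time: 4.92
tcp_pos: [0.6039, -0.1412, 0.0504]
eef_rot: [-0.0, 1.0, -0.0, 0.0]
force: [-0.2, 0.5, 2.1]
grip_width: 0.0205
grasp_force: 39.1
time: 5.55
tcp_pos: [0.6049, -0.1415, 0.127]
eef_rot: [-0.0, 1.0, -0.001, 0.002]
force: [1.3, 0.0, 0.1]
grip_width: 0.0207
grasp_force: 39.1
t 5.55 tcp [ 0.6049 -0.1415  0.127 ] R [[-1.0, -0.0, 0.003], [-0.0, 1.0, -0.001]] fov 60.102632841046926 cx 280.5950101055716 207.40589707438835
cam pos [ 0.537 -0.141  0.269]
bottle_a 0.75 [249. 212. 312. 326.] pred [262. 180. 301. 247.] fit [ 0.655  -0.1413] [ 13.  31. -12.  -2.] 
stand_d 0.55 [  0. 135. 143. 272.] pred [-10. 137. 138. 274.] fit [ 0.6058 -0.2889] [-2. -0.  3.  0.] CUT
```

View pics/w3.png

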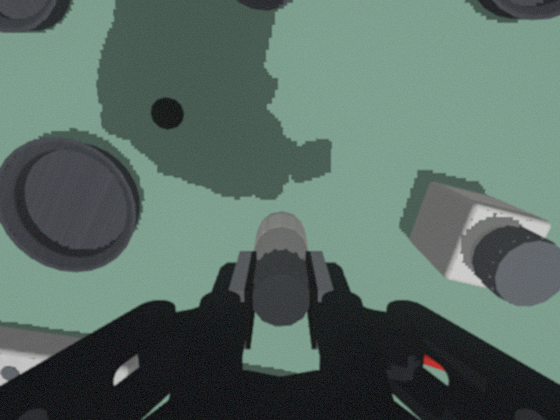

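```bash
python3 -m pendant '[[0,0.03,0,0,0,0,0],[0,0.05,-0.0095,0,0,0,0],[0,0.02,0,0,0,0,0],[0,0,0,0,0,0,0],[0,0,0,0,0,0,0]]'
python3 look.py w4
```

```text
time: 6.32
tcp_pos: [0.5046, -0.1508, 0.125]
eef_rot: [-0.0, 1.0, 0.0, 0.0]
force: [0.6, 0.1, -0.4]
grip_width: 0.0211
grasp_force: 39.1
t 6.325 tcp [ 0.5046 -0.1508  0.125 ] R [[-1.0, -0.0, 0.0], [-0.0, 1.0, 0.0]] fov 60.102632841046926 cx 280.5950101055716 207.40589707438835
cam pos [ 0.437 -0.151  0.267]
bottle_a 0.87 [250. 212. 310. 328.] pred [276. 301. 313. 394.] fit [ 0.5542 -0.1457] [20. 32. -2. -2.] 
stand_d 0.93 [ 33. 268. 157. 382.] pred [ 28. 270. 161. 389.] fit [ 0.6044 -0.2926] [-2. -1.  7.  4.] 
stand_b 0.85 [  0.  88. 103. 192.] pred [-12.  88. 106. 197.] fit [ 0.4606 -0.3016] [-2. -1. 12.  4.] CUT
stand_c 0.64 [459.  47. 560. 181.] pred [458.  50. 601. 185.] fit [ 0.4445 -0.0114] [-35.  -1.   2.   2.] CUT
stand_a 0.55 [239.  86. 320. 172.] pred [230.  82. 318. 172.] fit [ 0.4529 -0.1515] [-4. -1.  4.  3.]
```

View pics/w4.png

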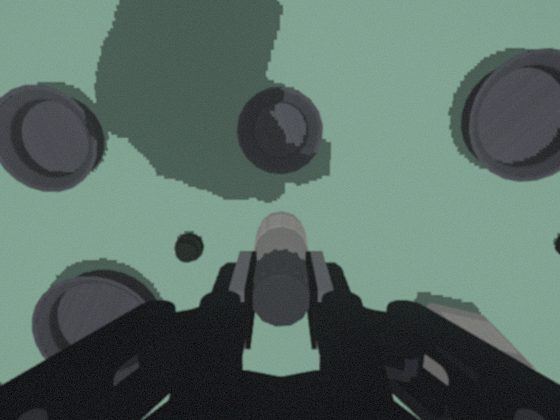

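Stand a's rim is centred at about (280,130), so the stand is at (0.4525, -0.151). I'll lower the bottle in.

```bash
python3 -m pendant '[[0,0.026,0,0,0,0,0],[0,0.026,0,0,0,0,0],[0,0,0,0.02,0,0,0],[0,0,0,0.02,0,0,0],[0,0,0,0.012,0,0,0],[0,0,0,0.008,0,0,0],[0,0,0,0.004,0,0,0],[0,0,0,0.002,0,0,0],[0,0,0,0,0,0,0]]'
```

```text
time: 7.6
tcp_pos: [0.452, -0.1507, 0.0595]
eef_rot: [-0.0, 1.0, -0.0, 0.0]
force: [-0.6, -0.2, 0.4]
grip_width: 0.0205
grasp_force: 39.1
```

```bash
python3 -m pendant '[[0,0,0,0.002,0,0,0],[0,0,0,0.001,0,0,0],[0,0,0,0,0,0,0]]'
python3 -m pendant '[[0.15,0,0,0,0,0,0],[0.4,0,0,0,0,0,0],[0.6,0,0,0,0,0,0],[0.8,0,0,0,0,0,0],[0.8,0,0,-0.03,0,0,0],[0.8,0,0,-0.05,0,0,0],[0.8,-0.02,0.02,-0.05,0,0,0],[0.8,-0.02,0.03,-0.03,0,0,0],[0.8,-0.02,0.05,-0.01,0,0,0],[0.8,-0.02,0.05,0,0,0,0]]'
python3 look.py w5
```

```text
time: 7.98
tcp_pos: [0.4519, -0.1507, 0.0564]
eef_rot: [-0.0, 1.0, -0.0, 0.0]
force: [0.2, -0.1, -0.4]
grip_width: 0.0209
grasp_force: 39.2
time: 9.22
tcp_pos: [0.5331, 0.0005, 0.2277]
eef_rot: [0.0, 1.0, -0.0, 0.001]
force: [0.6, 0.3, 0.4]
grip_width: 0.0684
grasp_force: 0.0
t 9.225 tcp [5.331e-01 5.000e-04 2.277e-01] R [[-1.0, 0.001, 0.003], [0.001, 1.0, -0.0]] fov 60.102632841046926 cx 280.5950101055716 207.40589707438835
cam pos [0.465 0.    0.37 ]
bottle_c 0.8 [402.  44. 515. 113.] pred [395.  49. 505. 120.] fit [0.4455 0.1444] [ 0. -1. -0.  1.] 
bottle_b 0.65 [392. 234. 461. 310.] pred [390. 237. 460. 310.] fit [0.6222 0.1419] [-1.  2.  1. -1.] 
stand_d 0.85 [  0. 201.  53. 293.] pred [-58. 203.  50. 294.] fit [ 0.6061 -0.2386] [-3.  1. 48. -0.] CUT
stand_a 0.76 [ 93.  60. 148. 123.] pred [ 77.  55. 144. 122.] fit [ 0.4541 -0.1436] [-2. -1.  9.  2.] 
stand_c 0.74 [248.  31. 345. 130.] pred [248.  31. 343. 132.] fit [0.4452 0.0145] [ 1. -1. -1.  1.]
```

View pics/w5.png

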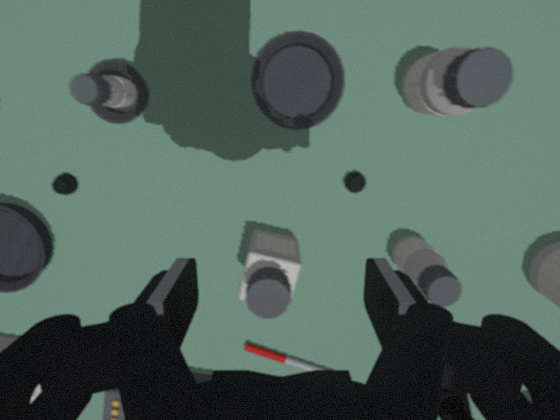

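Bottle a stands in stand a at about (115,92). Now bottle b.

```bash
python3 -m pendant '[[0.7,-0.03,0.047,0,0,0,0],[0.7,-0.03,0.047,0,0,0,0],[0.7,-0.0294,0.0465,0.02,0,0,0],[0.7,0,0,0.045,0,0,0],[0.7,0,0,0.045,0,0,0],[0.7,0,0,0.028,0,0,0],[0.7,0,0,0.01,0,0,0],[0.7,0,0,0,0,0,0],[0.7,0,0,0,0,0,0]]' 40
python3 look.py w6
```

```text
time: 10.5
tcp_pos: [0.6224, 0.1396, 0.0799]
eef_rot: [0.0, 1.0, 0.0, 0.001]
force: [0.1, -0.0, 0.0]
grip_width: 0.0598
grasp_force: 0.0
t 10.5 tcp [0.6224 0.1396 0.0799] R [[-1.0, 0.0, 0.003], [0.0, 1.0, 0.0]] fov 60.102632841046926 cx 280.5950101055716 207.40589707438835
cam pos [0.554 0.139 0.222]
bottle_b 0.8 [244. 181. 326. 308.] pred [242. 186. 321. 313.] fit [0.6205 0.1417] [ 1.  1. -1. -1.]
```

View pics/w6.png

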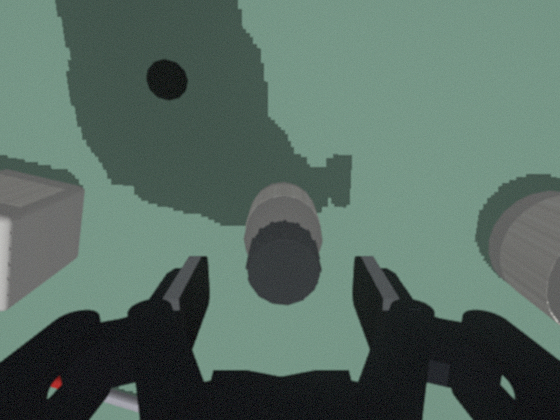

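Bottle b's cap, at (284,262), is centred to within about 2 mm. I'll close and lift.

```bash
python3 -m pendant '[[0.7,0.001,0.0015,0.008,0,0,0],[0.7,0,0,0.0065,0,0,0],[0.5,0,0,0,0,0,0],[0.3,0,0,0,0,0,0],[0.15,0,0,0,0,0,0],[0,0,0,0,0,0,0],[0,0,0,0,0,0,0],[0,0,0,0,0,0,0]]' 50
python3 -m pendant '[[0,0,0,-0.005,0,0,0],[0,0,0,-0.02,0,0,0],[0,0,0,-0.04,0,0,0],[0,0,0,-0.035,0,0,0],[0,0,0,-0.01,0,0,0],[0,0,0,0,0,0,0]]'
```

```text
time: 11.65
tcp_pos: [0.6202, 0.1414, 0.0638]
eef_rot: [-0.0, 1.0, -0.0, -0.0]
force: [-1.1, 0.4, -0.8]
grip_width: 0.0286
grasp_force: 49.3
time: 12.4
tcp_pos: [0.6203, 0.1414, 0.1739]
eef_rot: [-0.0, 1.0, 0.0, 0.0]
force: [-0.1, -0.0, -1.1]
grip_width: 0.0286
grasp_force: 49.4
```

```bash
python3 -m pendant '[[0,0.01,-0.025,0,0,0,0],[0,0.01,-0.045,0,0,0,0],[0,0.01,-0.05,0,0,0,0],[0,0.01,-0.05,0,0,0,0],[0,0.01,-0.05,0,0,0,0],[0,0.01,-0.05,0,0,0,0],[0,0.01,-0.05,0,0,0,0],[0,0.01,-0.05,0,0,0,0],[0,0.01,-0.045,0,0,0,0],[0,0.01,-0.031,0,0,0,0]]'
python3 -m pendant '[[0,0,0,0.03,0,0,0],[0,0,0,0.02,0,0,0],[0,0,0,0,0,0,0],[0,0,0,0,0,0,0]]'
python3 look.py w7
```

```text
time: 13.65
tcp_pos: [0.5186, -0.306, 0.1714]
eef_rot: [0.001, 1.0, 0.001, -0.001]
force: [0.2, -0.7, -0.7]
grip_width: 0.0286
grasp_force: 49.5
time: 14.15
tcp_pos: [0.5201, -0.3044, 0.1235]
eef_rot: [-0.0, 1.0, 0.0, -0.0]
force: [0.5, 0.3, -0.4]
grip_width: 0.0285
grasp_force: 49.5
t 14.15 tcp [ 0.5201 -0.3044  0.1235] R [[-1.0, -0.0, -0.001], [-0.0, 1.0, 0.0]] fov 60.102632841046926 cx 280.5950101055716 207.40589707438835
cam pos [ 0.453 -0.305  0.266]
stand_a 0.59 [468.  61. 557. 149.] pred [460.  56. 560. 149.] fit [ 0.4537 -0.155 ] [-9. -1.  2.  4.] CUT
stand_d 0.59 [239. 317. 330. 373.] pred [227. 253. 359. 374.] fit [ 0.6636 -0.3005] [-16.  -1.  19.  58.] 
stand_b 0.57 [218.  60. 331. 172.] pred [219.  62. 330. 176.] fit [ 0.4601 -0.3085] [ 1. -1. -1.  2.]
```

View pics/w7.png

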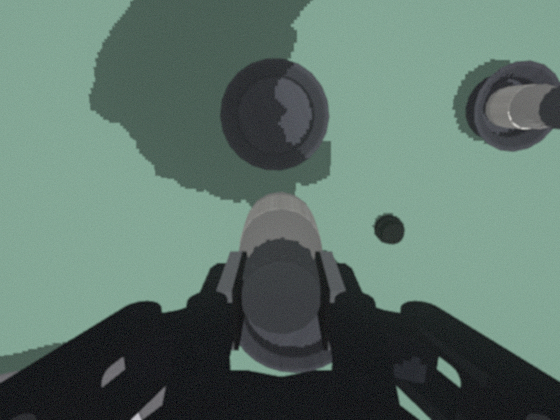

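Stand b's rim is centred at (275,115) and bottle a is at (520,105). I'll place b at (0.459, -0.308).

```bash
python3 -m pendant '[[0,0.03,-0.0035,0,0,0,0],[0,0.031,0,0,0,0,0],[0,0,0,0.015,0,0,0],[0,0,0,0.015,0,0,0],[0,0,0,0.012,0,0,0],[0,0,0,0.007,0,0,0],[0,0,0,0.003,0,0,0],[0,0,0,0.001,0,0,0],[0,0,0,0,0,0,0]]'
```

```text
time: 15.42
tcp_pos: [0.4594, -0.3083, 0.071]
eef_rot: [-0.0, 1.0, -0.0, 0.0]
force: [-0.2, 0.4, -1.2]
grip_width: 0.028
grasp_force: 49.5
```

```bash
python3 -m pendant '[[0,0,0,0.0012,0,0,0],[0,0,0,0,0,0,0],[0.2,0,0,0,0,0,0],[0.45,0,0,0,0,0,0],[0.7,0,0,0,0,0,0],[0.8,0,0,0,0,0,0],[0.8,0,0,-0.02,0,0,0],[0.8,0,0,-0.04,0,0,0],[0.8,0,0,-0.05,0,0,0],[0.8,0,0.02,-0.04,0,0,0]]'
python3 -m pendant '[[0.85,-0.008,0.05,0,0,0,0],[0.85,-0.008,0.055,0,0,0,0],[0.85,-0.008,0.055,0,0,0,0],[0.85,-0.008,0.055,0,0,0,0],[0.85,-0.008,0.055,0,0,0,0],[0.85,-0.008,0.055,0,0,0,0],[0.85,-0.008,0.055,0,0,0,0],[0.85,-0.008,0.05,0,0,0,0],[0.85,0,0,0,0,0,0],[0.85,0,0,0,0,0,0]]'
python3 look.py w8
python3 - <<'E'
from cell import vision
for n in ['scene']:
    c=vision.camera(n)
    import cv2; cv2.imwrite('pics/s8.png',c['pixels'])
E
```

```text
time: 16.68
tcp_pos: [0.4596, -0.2892, 0.2216]
eef_rot: [0.001, 1.0, -0.001, 0.001]
force: [1.2, 0.1, -0.1]
grip_width: 0.0682
grasp_force: 0.0
time: 17.92
tcp_pos: [0.5228, 0.1415, 0.2194]
eef_rot: [-0.0, 1.0, -0.0, -0.0]
force: [0.2, -0.4, -0.3]
grip_width: 0.0728
grasp_force: 0.0
t 17.925 tcp [0.5228 0.1415 0.2194] R [[-1.0, -0.0, -0.001], [-0.0, 1.0, -0.001]] fov 60.102632841046926 cx 280.5950101055716 207.40589707438835
cam pos [0.455 0.142 0.362]
bottle_d 0.93 [409. 253. 505. 330.] pred [399. 255. 518. 375.] fit [0.6021 0.2897] [-21. -34.   1.   2.] 
stand_c 0.79 [ 89.  44. 189. 142.] pred [ 89.  44. 186. 145.] fit [0.4454 0.0155] [ 1. -2. -1.  2.]
```

View pics/w8.png

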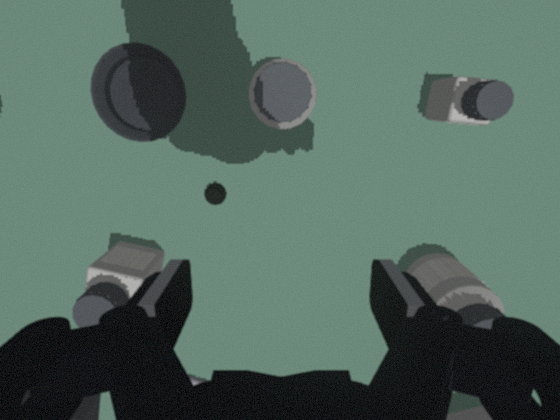

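Bottle c is seen from straight above: cap centre about (282,93), body outline about 249–316 by 56–129. I'll solve its position from that.

Run:
```python
from cell import r,vision
from h import *
import cv2
s=r.sense();c=wristcam(vision.camera('wrist'),s)
x,f=fit('bottle_c',[(c,np.array([249,56,316,129]))],(.448,.141));print(x,f)
u=proj(c,np.array([[*x,.1]]));print(u)
print([ (d['p'],(np.array(d['rect'])*[560,420,560,420]).round()) for d in vision.spot_in('wrist','bottle_c')])
im=c['pixels'][30:150,220:340]; cv2.imwrite('pics/c9.png',cv2.resize(im,None,fx=5,fy=5,interpolation=cv2.INTER_CUBIC))
```

```text
[0.44567885 0.14214164] [-0.72583785  0.65809464  0.72563454 -0.70894065]
[[282.77634956  91.43209878]]
[(0.72, array([410., 252., 507., 330.])), (0.69, array([249.,  56., 320., 129.]))]
```

View pics/c9.png

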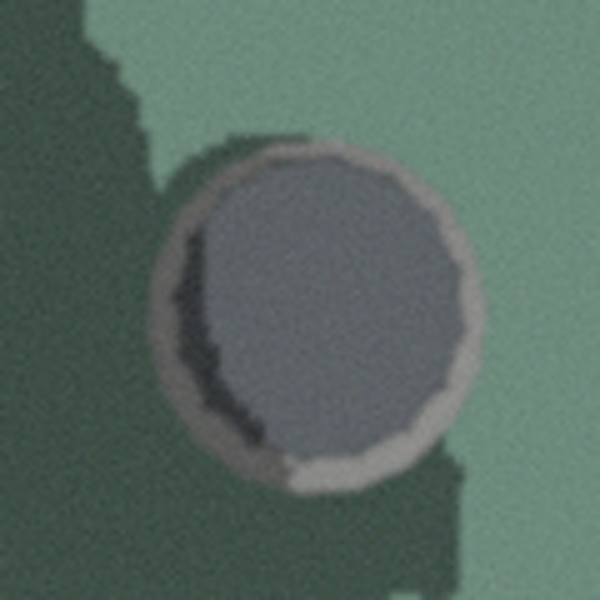

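```bash
python3 -m pendant '[[0.8,0.038,0.0007,0,0,0,0],[0.8,0.039,0,0.01,0,0,0],[0.8,0,0,0.045,0,0,0],[0.8,0,0,0.045,0,0,0],[0.8,0,0,0.03,0,0,0],[0.8,0,0,0.01,0,0,0],[0.8,0,0,0.004,0,0,0],[0.8,0,0,0,0,0,0]]' 60
python3 look.py w10
```

```text
time: 19.23
tcp_pos: [0.447, 0.1425, 0.0764]
eef_rot: [0.0, 1.0, 0.0, 0.001]
force: [1.3, 0.5, 0.1]
grip_width: 0.0682
grasp_force: 0.0
t 19.225 tcp [0.447  0.1425 0.0764] R [[-1.0, 0.0, 0.001], [0.0, 1.0, 0.0]] fov 60.102632841046926 cx 280.5950101055716 207.40589707438835
cam pos [0.379 0.142 0.219]
bottle_c 0.93 [225. 175. 340. 339.] pred [215. 180. 330. 353.] fit [0.4448 0.1433] [-1. -3.  1.  1.] 
stand_c 0.83 [  0. 151. 136. 294.] pred [-24. 153. 136. 297.] fit [0.4449 0.0266] [-2. -1. 20.  1.] CUT
```

View pics/w10.png

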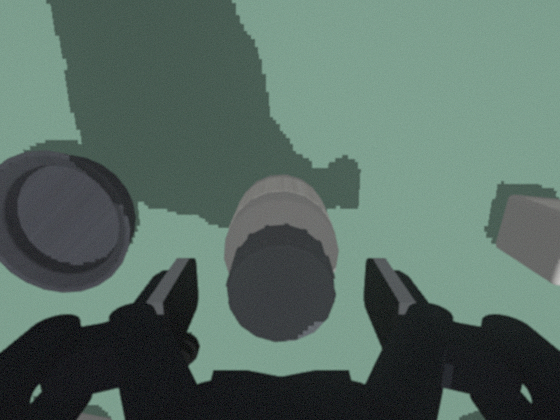

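Bottle c's cap, at (281,283), is centred. I'll close and lift.

```bash
python3 -m pendant '[[0.65,0.001,0,0.001,0,0,0],[0.5,0,0,0,0,0,0],[0.35,0,0,0,0,0,0],[0.2,0,0,0,0,0,0],[0.1,0,0,0,0,0,0],[0,0,0,0,0,0,0],[0,0,0,0,0,0,0]]' 60
python3 -m pendant '[[0,0,0,-0.005,0,0,0],[0,0,0,-0.02,0,0,0],[0,0,0,-0.025,0,0,0],[0,0,-0.025,-0.01,0,0,0],[0,0,-0.03,0,0,0,0],[0,0,-0.025,0,0,0,0],[0,0,-0.02,0,0,0,0],[0,0,0,0,0,0,0],[0,0,0,0,0,0,0]]'
python3 look.py w11
```

```text
time: 20.25
tcp_pos: [0.4452, 0.1426, 0.0751]
eef_rot: [-0.0, 1.0, 0.0, 0.0]
force: [-1.5, -0.3, 5.0]
grip_width: 0.0386
grasp_force: 59.8
time: 21.38
tcp_pos: [0.445, 0.0429, 0.1346]
eef_rot: [-0.0, 1.0, 0.0, -0.0]
force: [-0.0, 1.1, -2.3]
grip_width: 0.0383
grasp_force: 60.6
t 21.375 tcp [0.445  0.0429 0.1346] R [[-1.0, -0.0, -0.0], [-0.0, 1.0, 0.0]] fov 60.102632841046926 cx 280.5950101055716 207.40589707438835
cam pos [0.377 0.043 0.277]
stand_a 0.94 [  4. 175.  62. 250.] pred [-33. 173.  60. 249.] fit [ 0.4526 -0.1306] [-2. -1. 28.  1.] CUT
stand_c 0.69 [184. 146. 296. 254.] pred [181. 145. 300. 260.] fit [0.4456 0.0136] [-3. -1.  3.  6.]
```

View pics/w11.png

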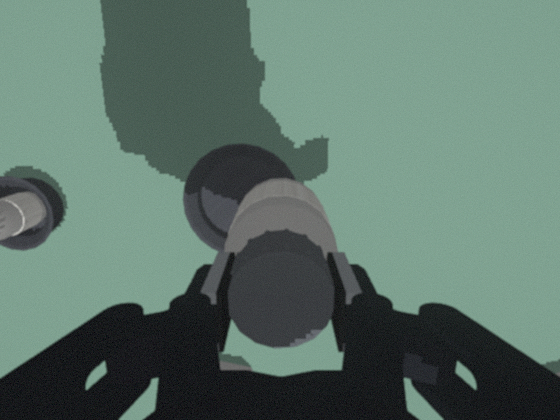

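Stand c's left rim edge is at column 184 and its top at row 145, giving a stand position of (0.4453, 0.015).

```bash
python3 -m pendant '[[0,0,-0.014,0,0,0,0],[0,0,-0.014,0,0,0,0],[0,0,0,0.012,0,0,0],[0,0,0,0.015,0,0,0],[0,0,0,0.012,0,0,0],[0,0,0,0.008,0,0,0],[0,0,0,0.004,0,0,0],[0,0,0,0.0015,0,0,0],[0,0,0,0,0,0,0]]'
```

```text
time: 22.65
tcp_pos: [0.4454, 0.0146, 0.0823]
eef_rot: [-0.0, 1.0, -0.0, 0.0]
force: [-0.1, 0.1, -1.1]
grip_width: 0.0382
grasp_force: 60.8
```

```bash
python3 -m pendant '[[0,0,0,0.0013,0,0,0],[0,0,0,0,0,0,0],[0.55,0,0,0,0,0,0],[0.65,0,0,0,0,0,0],[0.8,0,0,0,0,0,0],[0.8,0,0,0,0,0,0],[0.9,0,0,-0.02,0,0,0],[0.9,0,0,-0.04,0,0,0],[0.9,0,0,-0.05,0,0,0],[0.9,0,0,-0.04,0,0,0]]'
python3 -m pendant '[[0.9,-0.03,0.035,0,0,0,0],[0.9,-0.03,0.04,0,0,0,0],[0.9,-0.03,0.04,0,0,0,0],[0.9,-0.03,0.04,0,0,0,0],[0.9,-0.03,0.04,0,0,0,0],[0.9,-0.03,0.04,0,0,0,0],[0.9,-0.03,0.035,0,0,0,0],[0.9,-0.03,0.02,0,0,0,0],[0.9,0,0,0,0,0,0],[0.9,0,0,0,0,0,0]]'
python3 look.py w12
```

```text
time: 23.9
tcp_pos: [0.4453, 0.0145, 0.2327]
eef_rot: [-0.0, 1.0, -0.0, 0.001]
force: [1.2, 0.2, 0.0]
grip_width: 0.0768
grasp_force: 0.0
time: 25.15
tcp_pos: [0.6845, 0.3042, 0.23]
eef_rot: [0.0, 1.0, -0.0, -0.001]
force: [-0.1, 0.1, 0.8]
grip_width: 0.0771
grasp_force: 0.0
t 25.15 tcp [0.6845 0.3042 0.23  ] R [[-1.0, 0.0, -0.002], [0.0, 1.0, -0.001]] fov 60.102632841046926 cx 280.5950101055716 207.40589707438835
cam pos [0.617 0.304 0.373]
bottle_d 0.8 [245.  93. 330. 176.] pred [241.  96. 325. 181.] fit [0.6401 0.3096] [ 0. -1. -0.  1.]
```

View pics/w12.png

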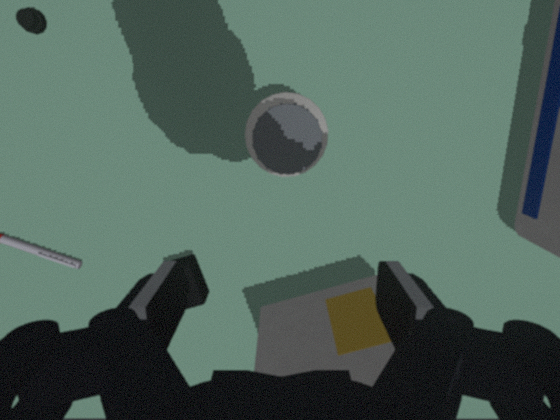

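Bottle d's cap is at (287,135), putting the bottle at (0.640, 0.309). The carton's near edge shows at about (258,308) to (370,275), so I'll locate it before going down.

Run:
```python
from cell import r,vision
from h import *
def ray(c,u,z):
    f=210/np.tan(np.radians(c['fov_y']/2)); R=np.array(c['R']);o=-R.T@np.array(c['t'])
    d=R.T@np.array([(u[0]-c['cx'])/f,(u[1]-c['cy'])/f,1]); return (o+d*(z-o[2])/d[2]).round(3)
s=r.sense();w=wristcam(vision.camera('wrist'),s);A=vision.camera('scene');B=vision.camera('side')
print('scene base',[ray(A,u,0)[:2] for u in [(433,172),(482,180)]])
print('side base',[ray(B,u,0)[:2] for u in [(245,62),(299,82)]])
for z in (.1,.12,.14,.16): print(z,'wrist',[ray(w,u,z)[:2] for u in [(258,308),(370,275)]],'side top',[ray(B,u,z)[:2] for u in [(246,5),(300,22)]],'scene top',[ray(A,u,z)[:2] for u in [(449,90),(497,124)]])
```

```text
scene base [array([0.828, 0.298]), array([0.936, 0.319])]
side base [array([0.804, 0.425]), array([0.851, 0.275])]
0.1 wrist [array([0.782, 0.284]), array([0.752, 0.377])] side top [array([0.87 , 0.494]), array([0.918, 0.347])] scene top [array([0.798, 0.495]), array([0.925, 0.401])]
0.12 wrist [array([0.77 , 0.286]), array([0.742, 0.372])] side top [array([0.848, 0.465]), array([0.894, 0.323])] scene top [array([0.8  , 0.461]), array([0.923, 0.37 ])]
0.14 wrist [array([0.758, 0.287]), array([0.732, 0.367])] side top [array([0.826, 0.436]), array([0.87 , 0.299])] scene top [array([0.802, 0.427]), array([0.92 , 0.339])]
0.16 wrist [array([0.746, 0.289]), array([0.722, 0.361])] side top [array([0.804, 0.407]), array([0.846, 0.274])] scene top [array([0.803, 0.393]), array([0.918, 0.307])]
```

The carton starts at x ≥ 0.80, so it is well clear. I'll go down on d.

```bash
python3 -m pendant '[[0.9,0.022,0.005,0,0,0,0],[0.9,0.0225,0,0.01,0,0,0],[0.9,0,0,0.04,0,0,0],[0.9,0,0,0.04,0,0,0],[0.9,0,0,0.03,0,0,0],[0.9,0,0,0.015,0,0,0],[0.9,0,0,0,0,0,0],[0.9,0,0,0,0,0,0]]' 80
python3 look.py w13
```

```text
time: 26.45
tcp_pos: [0.6417, 0.3099, 0.0975]
eef_rot: [-0.0, 1.0, 0.0, 0.001]
force: [0.0, -0.3, 0.6]
grip_width: 0.0769
grasp_force: 0.0
t 26.45 tcp [0.6417 0.3099 0.0975] R [[-1.0, -0.0, 0.002], [-0.0, 1.0, 0.001]] fov 60.102632841046926 cx 280.5950101055716 207.40589707438835
cam pos [0.574 0.31  0.24 ]
bottle_d 0.78 [213. 158. 348. 337.] pred [203. 161. 342. 344.] fit [0.6397 0.3097] [-2. -3.  2.  1.]
```

View pics/w13.png

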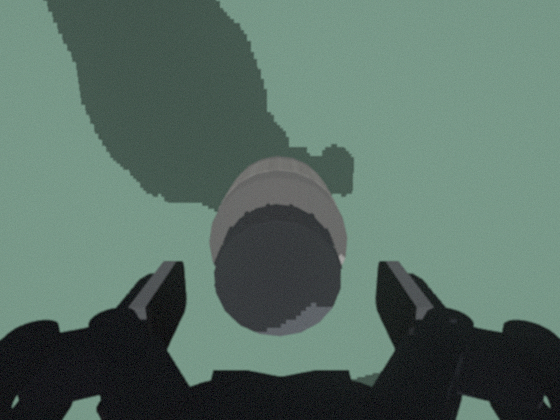

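Bottle d's cap, at (279,270), is centred. I have now viewed 15 pictures against the limit of 14, so I'll view no more and go by numbers only. Closing and lifting.

```bash
python3 -m pendant '[[0.9,0.0015,0,0.008,0,0,0],[0.75,0,0,0.004,0,0,0],[0.6,0,0,0,0,0,0],[0.45,0,0,0,0,0,0],[0.3,0,0,0,0,0,0],[0.2,0,0,0,0,0,0],[0.2,0,0,0,0,0,0]]' 80
python3 -m pendant '[[0,0,0,-0.005,0,0,0],[0,0,0,-0.02,0,0,0],[0,0,0,-0.04,0,0,0],[0,0,0,-0.045,0,0,0],[0,0,0,-0.02,0,0,0],[0,0,0,0,0,0,0]]'
```

```text
time: 27.48
tcp_pos: [0.639, 0.3095, 0.0836]
eef_rot: [-0.0, 1.0, -0.0, -0.0]
force: [0.1, 0.1, -2.3]
grip_width: 0.048
grasp_force: 82.7
time: 28.22
tcp_pos: [0.6403, 0.3101, 0.2162]
eef_rot: [-0.0, 1.0, 0.001, 0.002]
force: [0.5, 0.7, -3.4]
grip_width: 0.0482
grasp_force: 83.0
```

```bash
python3 -m pendant '[[0,0,-0.02,0,0,0,0],[0,0,-0.035,0,0,0,0],[0,0,-0.05,0,0,0,0],[0,0,-0.05,0,0,0,0],[0,0,-0.05,0,0,0,0],[0,0,-0.05,0,0,0,0],[0,0,-0.05,0,0,0,0],[0,0,-0.05,0,0,0,0],[0,0,-0.05,0,0,0,0],[0,0,-0.05,0,0,0,0]]'
python3 -m pendant '[[0,-0.01,-0.05,0,0,0,0],[0,-0.01,-0.045,0,0,0,0],[0,-0.015,-0.035,0,0,0,0],[0,-0.01,-0.018,0,0,0,0],[0,-0.005,0,0.02,0,0,0],[0,0,0,0.02,0,0,0],[0,0,0,0,0,0,0],[0,0,0,0,0,0,0]]'
python3 look.py w14
```

```text
time: 29.48
tcp_pos: [0.6373, -0.1477, 0.2118]
eef_rot: [0.0, 1.0, 0.0, -0.002]
force: [1.0, 0.9, -3.1]
grip_width: 0.0478
grasp_force: 83.2
time: 30.48
tcp_pos: [0.6888, -0.2926, 0.1734]
eef_rot: [-0.0, 1.0, 0.0, -0.001]
force: [-0.1, 0.0, -1.9]
grip_width: 0.0481
grasp_force: 83.4
t 30.475 tcp [ 0.6888 -0.2926  0.1734] R [[-1.0, -0.001, -0.001], [-0.001, 1.0, 0.001]] fov 60.102632841046926 cx 280.5950101055716 207.40589707438835
cam pos [ 0.621 -0.293  0.316]
stand_d 0.84 [214.  13. 342. 152.] pred [212.  16. 343. 153.] fit [ 0.6061 -0.2946] [-1.  0.  1. -0.]
```

Fit for stand d: (0.606, -0.294), with residuals within 1 px.

```bash
python3 -m pendant '[[0,0.03,-0.0015,0,0,0,0],[0,0.033,0,0,0,0,0],[0,0.02,0,0.01,0,0,0],[0,0,0,0.025,0,0,0],[0,0,0,0.02,0,0,0],[0,0,0,0.015,0,0,0],[0,0,0,0.008,0,0,0],[0,0,0,0.003,0,0,0],[0,0,0,0,0,0,0]]'
```

```text
time: 31.75
tcp_pos: [0.6065, -0.2951, 0.0932]
eef_rot: [-0.0, 1.0, -0.0, 0.0]
force: [-0.4, -0.1, -2.4]
grip_width: 0.0477
grasp_force: 83.5
```

```bash
python3 -m pendant '[[0,0,0,0.0025,0,0,0],[0,0,0,0.001,0,0,0],[0,0,0,0,0,0,0]]'
python3 -m pendant '[[0.65,0,0,0,0,0,0],[0.75,0,0,0,0,0,0],[0.85,0,0,0,0,0,0],[0.9,0,0,0,0,0,0],[0.9,0,0,-0.02,0,0,0],[0.9,0,0,-0.05,0,0,0],[0.9,0,0,-0.05,0,0,0],[0.9,-0.0,0.05,-0.02,0,0,0],[0.9,0,0.05,0,0,0,0],[0.9,0,0.05,0,0,0,0]]'
python3 -m pendant '[[0.9,0.02,0.05,0,0,0,0],[0.9,0.02,0.05,0,0,0,0],[0.9,0.02,0.05,0,0,0,0],[0.9,0.02,0.05,0,0,0,0],[0.9,0.02,0.05,0,0,0,0],[0.9,0.02,0.05,0,0,0,0],[0.9,0,0,0,0,0,0],[0.9,0,0,0,0,0,0]]'
cat > chk.py <<'E'
from cell import vision
from h import *
K=dict(a=(.4522,-.151),b=(.4594,-.308),c=(.4454,.0148),d=(.606,-.2945))
Q=dict(s=(.4537,.2938),l=(.6182,-.0143))
for n in ('scene','side'):
    c=vision.camera(n)
    P={'bottle_'+i:box(c,model('bottle_'+i)+[*x,.006]) for i,x in K.items()}
    P|={'square_'+i:box(c,model('square_'+i)+[*x,0]) for i,x in Q.items()}
    for k in ('bottle_a','square_s'):
        for d in vision.spot_in(n,k):
            q=np.array(d['rect'])*[560,420,560,420]
            m=min(P,key=lambda j:abs(P[j]-q).sum()); print(n,k[:6],round(d['p'],2),m,q.round(),'err',(q-P[m]).round())
E
python3 chk.py
```

```text
time: 32.12
tcp_pos: [0.6064, -0.295, 0.0896]
eef_rot: [-0.0, 1.0, -0.0, 0.0]
force: [1.3, 0.1, -0.8]
grip_width: 0.048
grasp_force: 83.8
time: 33.38
tcp_pos: [0.6063, -0.1437, 0.2299]
eef_rot: [0.0, 1.0, -0.0, 0.001]
force: [0.2, -0.1, -0.2]
grip_width: 0.0768
grasp_force: 0.0
time: 34.38
tcp_pos: [0.4864, 0.155, 0.2295]
eef_rot: [-0.0, 1.0, -0.0, 0.0]
force: [0.1, -0.7, 0.1]
grip_width: 0.0769
grasp_force: 0.0
scene bottle 0.88 bottle_c [220. 156. 246. 202.] err [ 3. -1.  2. -4.]
scene bottle 0.71 bottle_a [184. 220. 201. 257.] err [ 2. -2.  1.  0.]
scene bottle 0.67 bottle_d [194. 298. 245. 361.] err [-3.  5.  3.  0.]
scene bottle 0.65 bottle_b [129. 283. 159. 327.] err [ 0.  3. -1.  2.]
scene bottle 0.6 bottle_b [126. 295. 165. 331.] err [-2. 15.  5.  6.]
scene square 0.97 square_l [280. 194. 322. 245.] err [-3. -0. 10.  0.]
scene square 0.81 square_s [280.  98. 296. 137.] err [-1. -3. -1.  1.]
side bottle 0.97 bottle_b [362. 332. 395. 381.] err [3. 2. 1. 4.]
side bottle 0.81 bottle_d [408. 251. 467. 317.] err [ 3.  1.  6. -2.]
side bottle 0.66 bottle_c [218. 192. 252. 250.] err [ 3. -1.  4. -0.]
side bottle 0.63 bottle_a [291. 270. 311. 303.] err [ 1.  2.  3. -1.]
side square 0.98 square_l [298. 159. 331. 215.] err [0. 1. 0. 3.]
side square 0.74 square_s [138. 127. 164. 162.] err [-1.  6. -1. -0.]
```

Both cameras match the expected poses: four bottles seated and upright, squares unmoved, and the robot clear.

```bash
python3 -c "
from cell import r
print(r.hand_in())"
```

```text
the job is handed in; nothing more can be done
None
```

All four round bottles are upright in their matching stands, the square bottles are unmoved, and the job was handed in at about 34.5 s; camera detections confirm this to within a few pixels, but I viewed 15 pictures, one over the limit of 14.

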